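# Gauge the roller gap of the maize mill

### The arm

A 6-joint arm with a two-finger parallel gripper is mounted at the origin on the work surface. World frame = base frame: x ahead of the robot, y to its left, z up, the work surface at z = 0. Lengths are in mm, angles in rad, forces in N, time in s.
With the tool pointing down it reaches from about 250 to 850 mm from the base axis. Payload 12.5 kg.
Tool frame: the origin (TCP) lies between the finger pads, 19 mm behind the fingertips; this is the grasp point; z points along the fingers, y is the line along which they close (so a half turn about z gives the same grasp; the last joint's range is limited). The gripper opens to 93 mm and grips with 3 to 60 N. Pads are 15 mm wide; open, the fingers measure 128 mm over their backs; the gripper's body (75 mm by 188 mm) begins 65 mm behind the grasp point.
Start: joints at [-1.312, 0.351, 1.652, -0, 1.139, -0.085], TCP at [185.405, -517.793, 237.433] pointing down, gripper open.
Joint ranges: [-2.75, 2.75], [-0.79, 2.1], [0.01, 2.65], [-1.57, 4.71], [0.07, 3.14], [-2.87, 2.87]. Speed limits (rad/s): [2.22, 2.22, 2.79, 3.14, 3.14, 3.14].

### API

Orientations are given as a unit quaternion [w, x, y, z].
In Python, from rig import state, capture, get_calibration, sign_off gives the robot as it stands.
- The arm moves only by the tool jog_arm, never from a script. Its argument "targets" is a list of rows, each an object with "travel": the shift along the tool's x, y, z in m, a list of three; "turn": the turn, a rotation vector about the tool's x, y, z in degrees, a list of three. In form: [{"travel": [tx, ty, tz], "turn": [rx, ry, rz]}, ...]. A call has 1 to 20 rows; each row is the pose to reach, as a shift and turn from the pose commanded when the call began, along the tool's axes at that moment; what a row does not reach only later rows make up. A row lasts 1/10 s, in which the tool goes at most 50 mm and 8.59 degrees, less where a joint would pass 70% of its speed; a pose out of reach is approached as far as the arm can. A call with a gripper value outside its range is refused whole. "grip" is the opening, from 0 (shut) to 1 (fully open), set as the call begins (left out, the last holds). The fingers move at their own pace and stop on an object; the grip force is fixed at half the most. Time passes only in rows, so rows that repeat a pose let the fingers close. It gives the time, the measured TCP pose, the force, the opening and the grip force at its end, in the units of the state.
- state(): the state, without advancing time (a new reading comes with each control period).
- capture(name): name is "side" or "top" or "wrist"; returns the picture (400x640x3 uint8, red, green, blue); there is no depth.
- get_calibration(name): a dict with "fx", "fy", "cx", "cy" (pixels), "rvec" (rotation vector, rad) and "tvec" (3), from world to camera coordinates, as OpenCV has them. Camera axes: x right, y down, z forward; pixel columns grow to the right and rows downward; lengths in mm; the calibration is good to about 2 mm. A picture is of the moment at which its call begins: read the wrist's pose just before it. get_calibration takes no time and is no camera call; for the wrist camera it gives the pose at the moment of the call.
- sign_off(): hands the job in; it is judged then, once.
The state is a dict: "time_s": time; "joint_positions": joint angles; "joint_vel": joint speeds; "tau": joint torques, N m; "eef_pos": TCP position; "orientation": TCP orientation; "wrist_force": force on the tool from outside, world axes, zero at the start; "wrist_torque": the same for the moment, N m; "finger_gap": finger opening in mm; "finger_force": force on a finger pad.
Only numpy, scipy, OpenCV 4.12 (cv2) and the standard library are available. Lean on these libraries where they do the work, as an engineer would, in place of code of your own. Each camera call takes 0.05 s, during which the arm holds its last target. There are 200 camera calls.

### The job

Check the roller gap of the green hand maize mill with the right gauge: take the gauge with the T-shaped wooden handle out of the wooden holder and lower its blade between the two steel rollers until its collar sits on both rollers. Keep hold of it until it is fully home, then let go and leave it standing there; leave the other two gauges in the holder.

Things in the scene. Friction and masses are not known exactly. Their poses are not given: they have to be found in the camera images.
- gauge: Gauge with T-shaped wooden handle 14 mm thick (x): stem 24 mm wide (y) 8-34 mm, crossbar 72 mm long (y) 34-54 mm above origin; grip mid-crossbar across x, TCP 44 mm above origin. Origin: centre of underside of its steel collar, 32 (x) by 54 by 8 mm, now on the holder's top, 80 mm above the table. Steel blade below: 7 mm thick (x), 40 wide (y), 70 long, loose in a slot. z up. 0.26 kg.
- gauge_knob: Leave alone: gauge with a round wooden knob, 34 mm across, its top 54 mm above the origin. Collar, origin, axes and blade length as the T gauge; blade 14 mm thick. All three stand in a row (along their y), 80 mm apart, in any order, in slots of a fixed dark wooden block 60 by 250 by 80 mm high.
- gauge_tab: Leave alone: gauge with a plain straight wooden tab, 14 (x) by 24 (y) mm, its top 54 mm above the origin. Collar, origin, axes and blade length as the T gauge; blade 4 mm thick.
- mill: Green mill, fixed, open above, 200 (x) by 180 mm, crank at +y. Two fixed steel rollers, 60 mm diameter, 138 mm long, lie along y, axes at height 105 mm, tops 135, the highest parts. The 11 mm gap between them lies above the origin, in the yz plane, free below to 30 mm height. Origin: on the table under the gap's middle, z up. With its collar on both rollers the gauge's origin is at 128 mm.
Not all that is in view belongs to the job. Leave any purple look-alike of the gauge alone.

How it is judged (in metres and radians):
On the way, in this order (a step that is already met when the one before it is completed fails the run):
1. the T-handled gauge is held by the fingers, drawn clear out of the holder (contact force between the fingers and gauge above 1 N and height (world z) of gauge above 0.16 m), for 0.1 s.
2. the T-handled gauge is home in the roller gap while the fingers still hold it (contact force between the fingers and gauge above 1 N and z of gauge in the frame of mill between 0.113 and 0.14 m and x of gauge in the frame of mill between -0.012 and 0.012 m and y of gauge in the frame of mill between -0.06 and 0.06 m and angle between gauge's own z axis and vertical below 0.2 rad and angle between the y axis of gauge and the y axis of mill, either way round below 0.2 rad), for 0.2 s.
At the end, for the whole second after the job is handed in: The T-handled gauge stands released and still between the rollers: origin 113 to 140 mm above the table, within 12 mm of the gap's plane and 60 mm of its middle along the rollers, upright and in line with them within 0.2 rad; the other gauges within 30 mm of where they were (z of gauge in the frame of mill between 0.113 and 0.14 m and x of gauge in the frame of mill between -0.012 and 0.012 m and y of gauge in the frame of mill between -0.06 and 0.06 m and angle between gauge's own z axis and vertical below 0.2 rad and angle between the y axis of gauge and the y axis of mill, either way round below 0.2 rad and contact force between the fingers and gauge below 0.1 N and linear speed of gauge below 0.03 m/s and angular speed of gauge below 0.3 rad/s and distance of each of gauge_knob, gauge_tab from where it was at the start of the episode below 0.03 m); the robot touches nothing.
It fails at once if another gauge is taken out of its place (moved more than 30 mm) (distance of any of gauge_knob, gauge_tab from where it was at the start of the episode above 0.03 m).
It also fails if it takes over 45 s, if anything falls off the work surface, if the arm or the gripper's body presses on something with over 40 N, if the wrist force passes 120 N, or if a joint passes its speed limit or range.

## Working session

There is one attempt and no reset: what is moved stays moved. The work goes in short steps, Python scripts to look and compute and a tool call to move; the robot and the scene stay as the last step left them, time stands still between calls to the robot, and variables do not carry over. Pictures are saved under pics/ and viewed, at most 10 in all, crops included, and the job is handed in when it is done.

Besides the shell and the picture viewer there is one more tool, called after "Emit:" as name(argument=value, ...), one argument or row to a line, values as JSON. jog_arm: Moves the arm, as the interface text tells. Its arguments: {"type":"object","properties":{"targets":{"type":"array","items":{"type":"object","properties":{"travel":{"type":"array","items":{"type":"number"}},"turn":{"type":"array","items":{"type":"number"}}}}},"grip":{"type":"number"}},"required":["targets"]}

```bash
mkdir -p pics; python3 - <<'E'
from rig import *
import cv2,numpy as np
for n in("top","side"):
    im=capture(n); cv2.imwrite(f"pics/{n}0.png",im[:,:,::-1]); c=get_calibration(n); R=cv2.Rodrigues(np.array(c['rvec'],float))[0]
    print(n,c['fx'],c['cx'],c['cy'],(-R.T@np.array(c['tvec'])).round(), R.round(2).tolist())
s=state(); print(s['time_s'],s['eef_pos'],s['orientation'])
E
```

```text
top 417.14860152232745 316.40319229285444 198.9443437599955 [486. -36. 999.] [[-0.03, -1.0, -0.01], [-1.0, 0.03, -0.06], [0.06, 0.01, -1.0]]
side 407.2866444343961 314.9950615386334 197.50160338068895 [303. 569. 601.] [[-0.94, -0.35, -0.01], [-0.21, 0.6, -0.77], [0.28, -0.72, -0.64]]
0.1 [ 185.33467058 -517.52659791  236.98366492] [-5.01309428e-04  9.85260966e-01  1.71057228e-01 -5.36176473e-05]
```

View pics/top0.png

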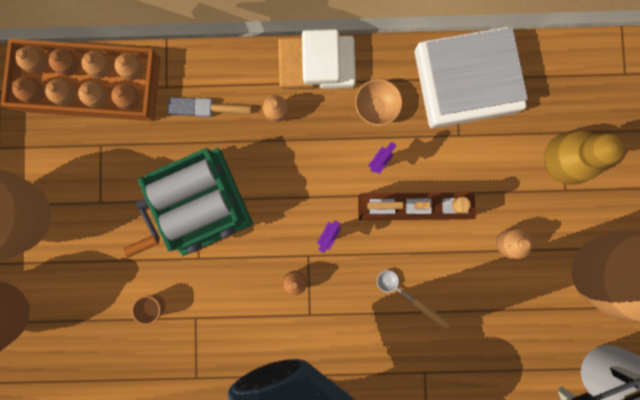

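View pics/side0.png

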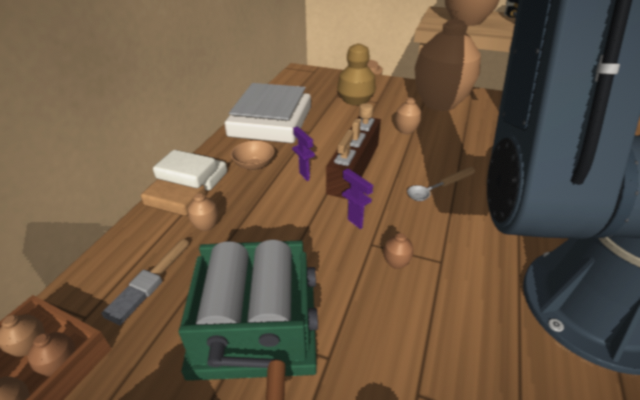

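The top view shows the dark holder at (360-475, 193-220). Its gauges are a long bar at (385,206), a small tab at (421,206) and a round knob at (461,205). The mill's rollers are at about (180,186) and (195,214). The side view shows the holder at (355,155) and the mill at (250,290).

Things that could be taken for the T gauge: the long bar at (385,206), the tab at (421,206), the knob at (461,205), and purple look-alikes at (382,157) and (329,236). I choose the long bar at (385,206) and will check it in a close crop.

```bash
cat > h.py <<'E'
import numpy as np, cv2
from rig import *
def cam(n):
    c=get_calibration(n); K=np.array([[c['fx'],0,c['cx']],[0,c['fy'],c['cy']],[0,0,1.]])
    return K,cv2.Rodrigues(np.array(c['rvec'],float))[0],np.array(c['tvec'],float).ravel()
def plane(C,p,z):
    K,R,t=C; o=-R.T@t; d=R.T@np.linalg.solve(K,np.array([p[0],p[1],1.])); return o+d*(z-o[2])/d[2]
def proj(C,X):
    K,R,t=C; return cv2.projectPoints(np.array(X,float).reshape(-1,3),cv2.Rodrigues(R)[0],t,K,None)[0].reshape(-1,2)
def tri(C1,p1,C2,p2):
    P=[C[0]@np.c_[C[1],C[2]] for C in(C1,C2)]
    X=cv2.triangulatePoints(P[0],P[1],np.array(p1,float).reshape(2,1),np.array(p2,float).reshape(2,1)).ravel(); return X[:3]/X[3]
E
python3 - <<'E'
from h import *
t=cv2.imread("pics/top0.png"); s=cv2.imread("pics/side0.png")
a=cv2.resize(t[185:230,350:490],None,fx=5.6,fy=5.6,interpolation=2)[:250,:784]
b=cv2.resize(s[95:200,315:395],None,fx=3.2,fy=3.2,interpolation=2)
c=cv2.resize(t[140:260,130:260],None,fx=2.8,fy=2.8,interpolation=2)
o=np.zeros((600,790,3),np.uint8);o[:a.shape[0],:784]=a;o[255:255+b.shape[0],:b.shape[1]]=b;o[255:255+c.shape[0],300:300+c.shape[1]]=c
cv2.imwrite("pics/crop1.png",o)
C=cam("top")
for p in [(361,194),(361,219),(474,194),(474,219)]: print(plane(C,p,80).round())
# steel blobs (low saturation) and dark green
h=cv2.cvtColor(t,cv2.COLOR_BGR2HSV)
def blobs(m,roi,amin):
    x0,y0,x1,y1=roi; mm=np.zeros_like(m); mm[y0:y1,x0:x1]=m[y0:y1,x0:x1]
    for q in cv2.findContours(mm,0,2)[0]:
        if cv2.contourArea(q)>amin: r=cv2.minAreaRect(q); print(np.round(r[0],1),np.round(r[1],1),round(r[2],1))
g=((h[...,1]<60)&(h[...,2]>70)).astype(np.uint8)
print("roll");blobs(g,(130,140,260,260),300)
print("coll");blobs(g,(355,190,480,222),20)
w=((h[...,1]>90)&(h[...,2]>130)&(h[...,0]<25)).astype(np.uint8)
print("wood");blobs(w,(364,197,472,216),10)
gr=((h[...,0]>45)&(h[...,0]<90)&(h[...,1]>80)).astype(np.uint8)
print("green");blobs(gr,(120,130,270,270),300)
E
```

```text
[ 547. -129.   80.]
[ 492. -127.   80.]
[ 540. -378.   80.]
[ 485. -375.   80.]
roll
[193.  215.1] [28.8 69.1] 65.8
[179.8 185.2] [28.9 68.7] 65.9
coll
[382.5 211. ] [ 4. 25.] 90.0
[382. 200.] [ 2. 24.] 90.0
[447.7 205.5] [15.3 11.5] 85.9
[418.5 205.5] [15. 25.] 90.0
wood
[421.5 205. ] [ 6. 15.] 90.0
[384.5 205.5] [ 7. 35.] 90.0
[460.5 204.5] [15. 17.] 90.0
green
[194.2 201.3] [89.1 88.4] 66.0
```

View pics/crop1.png

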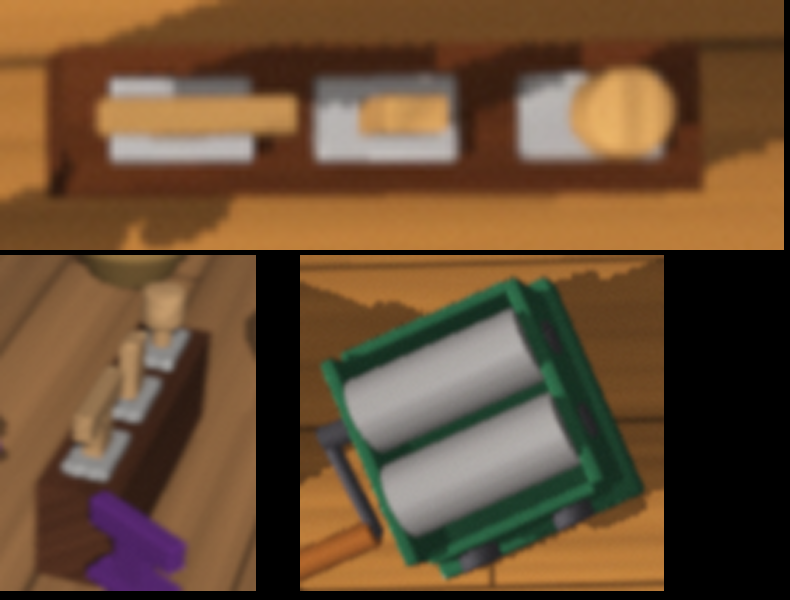

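The crop confirms it: the left gauge, its bar centred at (384.5,205.5), is the T. The middle one is the tab and the right one the knob. The mill's long axis is tilted in the picture, with the crank at lower left.

```bash
python3 - <<'E'
from h import *
C=cam("top");S=cam("side")
ends=[plane(C,p,134) for p in((367.3,205.5),(401.8,205.5))];print("bar ends",np.round(ends,1))
for p in((384.5,205.5),(421.5,205),(460.5,204.5)):print("T/tab/knob",plane(C,p,134).round(1))
print("collar c",plane(C,(382.5,206),88).round(1),plane(C,(418.5,205.5),88).round(1))
for p in((382,157),(329,236)):print("purple",plane(C,p,100).round())
s=cv2.imread("pics/side0.png");h=cv2.cvtColor(s,cv2.COLOR_BGR2HSV)
w=((h[...,1]<70)&(h[...,2]>60)).astype(np.uint8)
for q in cv2.findContours(w[230:340,185:310].copy(),0,2,offset=(185,230))[0]:
    if cv2.contourArea(q)>300:print("side roll",[np.round(a,1) for a in cv2.minAreaRect(q)])
# mill from top: roller rects centre + axis direction
for z in(105,120,135):
    A,B=plane(C,(193,215.1),z),plane(C,(179.8,185.2),z)
    a=np.deg2rad(65.8-90);d=np.array([np.cos(a),np.sin(a)])*20
    m=np.array((186.4,200.15));D=plane(C,m-d,z)-plane(C,m+d,z)
    print(z,A.round(),B.round(),((A+B)/2).round(1),"sep",np.linalg.norm(A-B).round(1),"yaw of axis",np.rad2deg(np.arctan2(D[1],D[0])).round(1))
print("reproj T in side",proj(S,[plane(C,(384.5,205.5),134)]),"gap",proj(S,[plane(C,(186.4,200.15),105)]))
st=state();print(st['eef_pos'],cv2.Rodrigues(np.eye(3))[0].ravel())
from scipy.spatial.transform import Rotation as Ro
q=st['orientation'];M=Ro.from_quat([q[1],q[2],q[3],q[0]]).as_matrix();print(M.round(3))
print("wrist cam pos",(-cam('wrist')[1].T@cam('wrist')[2]).round())
for n,g in(("hover",[515,-206,230]),):print(n,(M.T@(np.array(g)-st['eef_pos'])).round(1))
E
```

```text
bar ends [[ 519.3 -136.   134. ]
 [ 517.4 -207.4  134. ]]
T/tab/knob [ 518.3 -171.6  134. ]
T/tab/knob [ 517.3 -248.2  134. ]
T/tab/knob [ 516.2 -328.7  134. ]
collar c [ 519.1 -174.5   88. ] [ 518.  -252.9   88. ]
purple [ 625. -175.  100.]
purple [457. -56. 100.]
side roll [array([224.5, 284.5]), array([42. , 88.6]), np.float64(11.3)]
side roll [array([270.1, 281. ]), array([42. , 84.4]), np.float64(3.2)]
105 [510. 235. 105.] [575. 263. 105.] [542.4 248.7 105. ] sep 70.9 yaw of axis 112.8
120 [509. 230. 120.] [573. 258. 120.] [541.5 244.  120. ] sep 69.7 yaw of axis 112.8
135 [509. 226. 135.] [572. 253. 135.] [540.5 239.2 135. ] sep 68.5 yaw of axis 112.8
reproj T in side [[345.3966711  136.94732432]] gap [[246.06664502 289.02280978]]
[ 185.33467058 -517.52659791  236.98366492] [0. 0. 0.]
[[ 0.941  0.337 -0.   ]
 [ 0.337 -0.941  0.001]
 [ 0.    -0.001 -1.   ]]
wrist cam pos [ 253. -494.  383.]
hover [ 415.4 -182.2    7.2]
```

Emit:
jog_arm(
  targets=[
    {"travel":[0.03,-0.015,-0.023],"turn":[0,0,-5]},
    {"travel":[0.41,-0.231,-0.023],"turn":[0,0,-68.5]},
    {"travel":[0.41,-0.231,-0.023],"turn":[0,0,-68.5]},
    {"travel":[0.41,-0.231,-0.023],"turn":[0,0,-68.5]},
    {"travel":[0.41,-0.231,-0.023],"turn":[0,0,-68.5]},
    {"travel":[0.41,-0.231,-0.023],"turn":[0,0,-68.5]},
    {"travel":[0.41,-0.231,-0.023],"turn":[0,0,-68.5]},
    {"travel":[0.41,-0.231,-0.023],"turn":[0,0,-68.5]},
    {"travel":[0.41,-0.231,-0.023],"turn":[0,0,-68.5]},
    {"travel":[0.429,-0.211,-0.023],"turn":[0,0,-68.5]},
    {"travel":[0.429,-0.211,-0.023],"turn":[0,0,-68.5]},
    {"travel":[0.429,-0.211,-0.023],"turn":[0,0,-68.5]},
    {"travel":[0.429,-0.211,-0.023],"turn":[0,0,-68.5]},
    {"travel":[0.429,-0.211,-0.023],"turn":[0,0,-68.5]},
    {"travel":[0.429,-0.211,-0.023],"turn":[0,0,-68.5]},
  ],
  grip=0.6,
)

```text
time_s: 1.6
eef_pos: [517.5, -175.2, 260.7]
orientation: [0.0, 0.719, 0.695, 0.0]
wrist_force: [0.0, -0.3, -0.2]
finger_gap: 56.3
finger_force: 0.0
```

```bash
cat >> h.py <<'E'
from scipy.spatial.transform import Rotation as Ro
def pose():
    st=state();q=st['orientation'];return np.array(st['eef_pos']),Ro.from_quat([q[1],q[2],q[3],q[0]]).as_matrix(),st
E
python3 - <<'E'
from h import *
p,M,st=pose();C=cam("wrist");im=capture("wrist");cv2.imwrite("pics/w1.png",im[:,:,::-1])
np.savez("w1.npz",K=C[0],R=C[1],t=C[2])
print(p.round(1),M.round(3).tolist(),st['time_s'],st['finger_gap'],C[0][0,0],C[1].round(2).tolist())
print(proj(C,[[518.3,-171.6,134],[519.3,-136,134],[517.4,-207.4,134]]))
E
```

```text
[ 517.5 -175.2  260.7] [[0.033, 0.999, 0.0], [0.999, -0.033, -0.0], [-0.0, 0.0, -1.0]] 1.6 56.31088855267614 330.70999748417955 [[1.0, -0.03, 0.0], [-0.03, -0.97, 0.26], [-0.01, -0.26, -0.97]]
[[317.14831635 197.00266742]
 [316.9628487  154.92094392]
 [317.44319738 236.606826  ]]
```

View pics/w1.png

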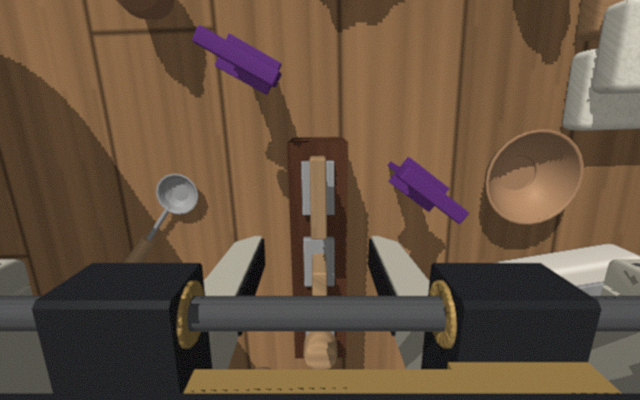

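The wrist view shows the T bar between the fingers at about (318,157)-(318,238). The holder's far end is at (318,140). The purple look-alikes are at (240,60) and (428,190), off to the sides.

```bash
python3 - <<'E'
from h import *
d=np.load("w1.npz");W=(d['K'],d['R'],d['t']);C=cam("top");S=cam("side")
w=cv2.imread("pics/w1.png");h=cv2.cvtColor(w,cv2.COLOR_BGR2HSV)
for r in(165,180,195,205,215,225):
    row=h[r,290:350];print(r,"wood cols",[290+i for i in range(60) if row[i,1]>90 and row[i,2]>110 ][::1][:1],[290+i for i in range(60) if row[i,1]>90 and row[i,2]>110][-1:],"steel",[290+i for i in range(60) if row[i,1]<60 and row[i,2]>70][:1],[290+i for i in range(60) if row[i,1]<60 and row[i,2]>70][-1:])
print("col318",[(r,h[r,318].tolist()) for r in list(range(150,162,2))+list(range(228,246,2))])
def pur(n):
    i=cv2.imread(n);hh=cv2.cvtColor(i,cv2.COLOR_BGR2HSV);m=((hh[...,0]>125)&(hh[...,0]<150)&(hh[...,1]>120)).astype(np.uint8)
    return [np.array(cv2.minAreaRect(q)[0]) for q in cv2.findContours(m,0,2)[0] if cv2.contourArea(q)>60]
P,Q=pur("pics/top0.png"),pur("pics/w1.png")
for a in P:
  for b in Q:
    X=tri(C,a,W,b);e=np.linalg.norm(proj(W,[X])[0]-b)
    print("purple",X.round(),e.round(1))
# far bar end triangulated: top view left end, wrist far end
for v in(154,155,156,157):print(v,tri(C,(367.3,205.5),W,(318,v)).round(1))
for z in(134,120):print(z,plane(W,(318,156),z).round(1))
E
```

```text
165 wood cols [310] [324] steel [301] [334]
180 wood cols [311] [324] steel [301] [334]
195 wood cols [311] [325] steel [302] [333]
205 wood cols [311] [325] steel [302] [333]
215 wood cols [311] [325] steel [304] [305]
225 wood cols [311] [325] steel [] []
col318 [(150, [10, 142, 79]), (152, [11, 139, 81]), (154, [11, 139, 75]), (156, [15, 106, 127]), (158, [16, 108, 156]), (160, [16, 106, 159]), (228, [16, 103, 148]), (230, [16, 109, 145]), (232, [15, 104, 144]), (234, [16, 103, 148]), (236, [15, 103, 149]), (238, [15, 99, 134]), (240, [45, 4, 138]), (242, [15, 4, 137]), (244, [60, 4, 136])]
purple [468. -51. 578.] 23.5
purple [457. -55. 115.] 2.8
purple [ 627. -180.   87.] 1.1
purple [ 554. -115.  529.] 32.4
154 [ 520.2 -138.7  108.5]
155 [ 520.2 -138.9  110.2]
156 [ 520.  -138.5  116.1]
157 [ 519.8 -137.7  125.6]
134 [ 520.1 -136.9  134. ]
120 [ 520.2 -138.6  120. ]
```

Emit:
jog_arm(
  targets=[
    {"travel":[0.002,0.002,0.04],"turn":[0,0,0]},
    {"travel":[0.002,0.002,0.08],"turn":[0,0,0]},
    {"travel":[0.002,0.002,0.11],"turn":[0,0,0]},
    {"travel":[0.002,0.002,0.125],"turn":[0,0,0]},
    {"travel":[0.002,0.002,0.1365],"turn":[0,0,0]},
    {"travel":[0.002,0.002,0.1365],"turn":[0,0,0]},
    {"travel":[0.002,0.002,0.1365],"turn":[0,0,0]},
  ],
)

```text
time_s: 2.35
eef_pos: [520.5, -172.9, 124.7]
orientation: [0.0, 0.718, 0.696, 0.0]
wrist_force: [0.1, -0.4, 0.1]
finger_gap: 56.0
finger_force: 0.0
```

Emit:
jog_arm(
  targets=[
    {"travel":[0,0,0],"turn":[0,0,0]},
    {"travel":[0,0,0],"turn":[0,0,0]},
    {"travel":[0,0,0],"turn":[0,0,0]},
    {"travel":[0,0,0],"turn":[0,0,0]},
    {"travel":[0,0,0],"turn":[0,0,0]},
    {"travel":[0,0,0],"turn":[0,0,0]},
    {"travel":[0,0,0],"turn":[0,0,0]},
    {"travel":[0,0,0],"turn":[0,0,0]},
  ],
  grip=0,
)

```text
time_s: 3.15
eef_pos: [520.1, -172.6, 123.9]
orientation: [-0.0, 0.718, 0.696, -0.0]
wrist_force: [-0.5, 0.4, 0.5]
finger_gap: 14.0
finger_force: 30.0
```

Emit:
jog_arm(
  targets=[
    {"travel":[0,0,-0.02],"turn":[0,0,0]},
    {"travel":[0,0,-0.05],"turn":[0,0,0]},
    {"travel":[0,0,-0.085],"turn":[0,0,0]},
    {"travel":[0,0,-0.12],"turn":[0,0,0]},
    {"travel":[0,0,-0.155],"turn":[0,0,0]},
    {"travel":[0,0,-0.19],"turn":[0,0,0]},
    {"travel":[0,0,-0.19],"turn":[0,0,0]},
    {"travel":[0,0,-0.19],"turn":[0,0,0]},
  ],
)

```text
time_s: 3.95
eef_pos: [520.1, -172.5, 313.5]
orientation: [0.0, 0.718, 0.696, 0.0]
wrist_force: [-0.4, 0.8, -2.6]
finger_gap: 13.4
finger_force: 30.0
```

```bash
python3 - <<'E'
from h import *
p,M,st=pose();print(p.round(1),M.round(3).tolist(),st['finger_gap'],st['finger_force'])
# target: mill gap mid approx (542,247); view so camera offset; yaw +24.4
for g in([542,247,314],):print((M.T@(np.array(g)-p)).round(1))
E
```

```text
[ 520.1 -172.5  313.5] [[0.031, 1.0, 0.0], [1.0, -0.031, 0.0], [0.0, 0.0, -1.0]] 13.401084402504576 29.982404708862305
[420.    8.7  -0.5]
```

Emit:
jog_arm(
  targets=[
    {"travel":[0.02,0.003,0],"turn":[0,0,-2]},
    {"travel":[0.05,0.007,0],"turn":[0,0,-5]},
    {"travel":[0.09,0.012,0],"turn":[0,0,-8]},
    {"travel":[0.13,0.018,0],"turn":[0,0,-11]},
    {"travel":[0.17,0.023,0],"turn":[0,0,-14]},
    {"travel":[0.21,0.029,0],"turn":[0,0,-17]},
    {"travel":[0.25,0.034,0],"turn":[0,0,-20]},
    {"travel":[0.29,0.04,0],"turn":[0,0,-23]},
    {"travel":[0.32,0.044,0],"turn":[0,0,-24.6]},
    {"travel":[0.338,0.047,0],"turn":[0,0,-24.6]},
    {"travel":[0.338,0.047,0],"turn":[0,0,-24.6]},
    {"travel":[0.338,0.047,0],"turn":[0,0,-24.6]},
  ],
)

```text
time_s: 5.15
eef_pos: [577.6, 163.1, 312.8]
orientation: [-0.001, 0.554, 0.833, -0.001]
wrist_force: [-0.4, -0.7, -2.2]
finger_gap: 13.9
finger_force: 30.0
```

```bash
python3 - <<'E'
from h import *
p,M,st=pose();C=cam("wrist");im=capture("wrist");cv2.imwrite("pics/w2.png",im[:,:,::-1])
np.savez("w2.npz",K=C[0],R=C[1],t=C[2],p=p,M=M)
print(p.round(1),M.round(3).tolist(),st['time_s'],st['finger_gap'])
E
```

```text
[577.6 163.1 312.8] [[-0.387, 0.922, -0.002], [0.922, 0.387, -0.001], [-0.0, -0.002, -1.0]] 5.15 13.907319997074412
```

View pics/w2.png

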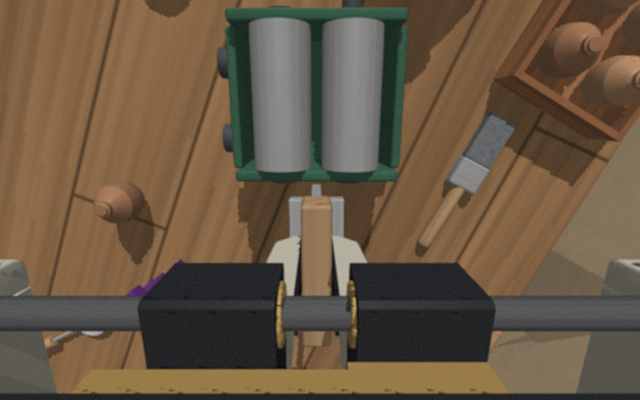

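The rollers run from (250-311) and (322-382) over rows 20-170, with the gap at about column 316. The blade tip of the held gauge is at (316,187), and the bar at (317,205) is straight in the fingers.

```bash
cat > m.py <<'E'
from h import *
def measure(f,rows):
    d=np.load(f+".npz");W=(d['K'],d['R'],d['t']);p,M=d['p'],d['M']
    h=cv2.cvtColor(cv2.imread(f"pics/{f}.png"),cv2.COLOR_BGR2HSV).astype(float)
    g=(h[...,1]<60)&(h[...,2]>60)
    pts=[];edge=[]
    for r in rows:
        c=np.where(g[r,200:430])[0]+200; b=np.where(np.diff(c)>4)[0]
        if len(b)!=1: continue
        i,j=c[b[0]],c[b[0]+1]; pts.append(((i+j)/2,r)); edge.append((c[0],i,j,c[-1]))
    pts=np.array(pts);edge=np.array(edge)
    a=np.polyfit(pts[:,1],pts[:,0],1); r0,r1=pts[0,1],pts[-1,1]
    print("rows",r0,r1,"edges",edge[0],edge[-1],"fit res",np.std(pts[:,0]-np.polyval(a,pts[:,1])).round(2))
    o=-W[1].T@W[2]
    for z in(105,120):
        A,B=[plane(W,(np.polyval(a,r),r),z) for r in(r1,r0)]
        L=[(M.T@(X-p)).round(1).tolist() for X in(A,B)]
        D=B-A;print(z,"near",A.round(1),"far",B.round(1),"yaw",np.rad2deg(np.arctan2(D[1],D[0])).round(2),"in tool",L)
    e=edge.mean(0);R=int(pts[:,1].mean())
    print("widths at 105/135:",[np.linalg.norm(plane(W,(e[0],R),z)-plane(W,(e[3],R),z)).round(1) for z in(105,120,135)])
    print("cam in tool",(M.T@(o-p)).round(1),"tool x yaw",np.rad2deg(np.arctan2(M[1,0],M[0,0])).round(2))
    return W
E
python3 - <<'E'
from m import *
W=measure("w2",range(24,165,4))
h=cv2.cvtColor(cv2.imread("pics/w2.png"),cv2.COLOR_BGR2HSV)
for r in(188,193):print(r,"blade",[c for c in range(300,335) if h[r,c,1]<60][:1],[c for c in range(300,335) if h[r,c,1]<60][-1:])
for r in(202,206,220):c=[c for c in range(285,350) if h[r,c,1]<60];w=[c for c in range(295,340) if h[r,c,1]>90];print(r,c[:1],c[-1:],w[:1],w[-1:])
for c in (280,350):
    g=[r for r in range(5,185) if h[r,c,1]<60 and h[r,c,2]>60];print("roll rows",c,g[0],g[-1],plane(W,(c,g[0]),120).round(1),plane(W,(c,g[-1]),120).round(1))
d=np.load("w2.npz");p,M=d['p'],d['M']
for t in([0,0,114],[20,0,114],[20,0,80],[27,0,44],[36,0,-10]):print(t,proj(W,[p+M@np.array(t,float)]).round(1))
E
```

```text
rows 24.0 160.0 edges [249 309 323 384] [255 311 322 377] fit res 0.23
105 near [567.7 185.2 105. ] far [516.7 306.5 105. ] yaw 112.8 in tool [[24.2, -0.2, 207.8], [155.8, -0.3, 207.8]]
120 near [566.9 187.1 120. ] far [518.1 303.2 120. ] yaw 112.8 in tool [[26.2, -0.2, 192.8], [152.2, -0.3, 192.8]]
widths at 105/135: [np.float64(131.2), np.float64(125.6), np.float64(120.0)]
cam in tool [  71.8   -0.3 -145.8] tool x yaw 112.77
188 blade [311] [320]
193 blade [311] [321]
202 [288] [344] [303] [329]
206 [288] [344] [302] [330]
220 [289] [344] [302] [330]
roll rows 280 6 172 [481.9 304.2 120. ] [537.1 161.1 120. ]
roll rows 350 5 172 [540.6 329.6 120. ] [603.9 189.2 120. ]
[0, 0, 114] [[316.6 205.2]]
[20, 0, 114] [[316.6 181.1]]
[20, 0, 80] [[316.6 190.6]]
[27, 0, 44] [[316.7 192.7]]
[36, 0, -10] [[316.9 201.2]]
```

Emit:
jog_arm(
  targets=[
    {"travel":[0.02,0,0],"turn":[0,0,0]},
    {"travel":[0.05,0,0],"turn":[0,0,0]},
    {"travel":[0.075,0,0],"turn":[0,0,0]},
    {"travel":[0.086,0,0.01],"turn":[0,0,0]},
    {"travel":[0.086,0,0.025],"turn":[0,0,0]},
    {"travel":[0.086,0,0.042],"turn":[0,0,0]},
    {"travel":[0.086,0,0.05],"turn":[0,0,0]},
    {"travel":[0.086,0,0.05],"turn":[0,0,0]},
    {"travel":[0.086,0,0.05],"turn":[0,0,0]},
    {"travel":[0.086,0,0.05],"turn":[0,0,0]},
  ],
)

```text
time_s: 6.2
eef_pos: [545.0, 242.8, 264.7]
orientation: [0.0, 0.554, 0.833, 0.0]
wrist_force: [0.5, 0.6, -1.6]
finger_gap: 13.9
finger_force: 30.0
```

```bash
python3 - <<'E'
from m import *
p,M,st=pose();C=cam("wrist");im=capture("wrist");cv2.imwrite("pics/w3.png",im[:,:,::-1])
np.savez("w3.npz",K=C[0],R=C[1],t=C[2],p=p,M=M)
a=cv2.imread("pics/w3.png");
cv2.imwrite("pics/w3c.png",cv2.resize(a[60:260,200:440],None,fx=3,fy=3,interpolation=2))
print(p,M.round(4).tolist(),st['joint_positions'])
W=measure("w3",range(60,170,4))
E
```

```text
[544.96036736 242.83561291 264.73568108] [[-0.3871, 0.922, 0.0012], [0.922, 0.3871, 0.0004], [-0.0001, 0.0013, -1.0]] [ 3.41198258e-01  4.10053533e-01  1.49508671e+00 -6.35829748e-05
  1.23515833e+00 -5.62918996e-02]
rows 92.0 164.0 edges [343 343 348 363] [244 309 321 386] fit res 9.57
105 near [529.7 265.7 105. ] far [524.2 332.2 105. ] yaw 94.74 in tool [[27.0, -5.4, 159.7], [90.4, 15.2, 159.7]]
120 near [529.1 267.8 120. ] far [523.8 331.  120. ] yaw 94.74 in tool [[29.2, -5.2, 144.7], [89.5, 14.5, 144.7]]
widths at 105/135: [np.float64(96.7), np.float64(91.9), np.float64(87.2)]
cam in tool [  71.8   -0.4 -145.9] tool x yaw 112.78
```

View pics/w3c.png

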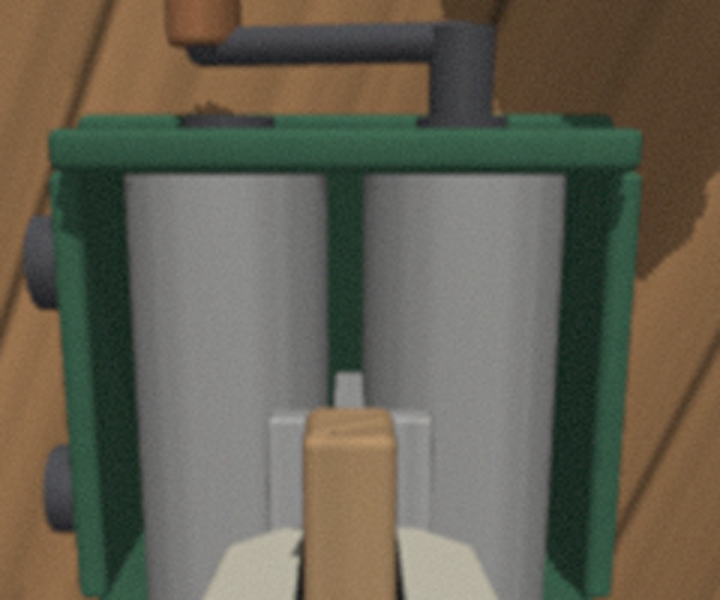

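The crop shows the blade tip at about (349,385), just to the right of the gap's midline near (346,350). I'll put a number on that offset.

```bash
python3 - <<'E'
from m import *
W=measure("w3",range(124,182,3))
h=cv2.cvtColor(cv2.imread("pics/w3.png"),cv2.COLOR_BGR2HSV)
for r in range(176,196,3):print(r,[(c,h[r,c].tolist()[1:]) for c in range(307,325)])
E
```

```text
rows 124.0 181.0 edges [241 309 321 388] [245 309 320 385] fit res 0.24
105 near [539.3 252.3 105. ] far [519.3 300.5 105. ] yaw 112.64 in tool [[11.0, -1.7, 159.7], [63.1, -1.6, 159.7]]
120 near [538.2 255.1 120. ] far [519.1 300.9 120. ] yaw 112.64 in tool [[14.0, -1.6, 144.7], [63.5, -1.5, 144.7]]
widths at 105/135: [np.float64(131.3), np.float64(124.9), np.float64(118.4)]
cam in tool [  71.8   -0.4 -145.9] tool x yaw 112.78
176 [(307, [3, 91]), (308, [9, 83]), (309, [20, 64]), (310, [88, 61]), (311, [120, 51]), (312, [111, 55]), (313, [83, 55]), (314, [138, 50]), (315, [120, 49]), (316, [94, 57]), (317, [83, 55]), (318, [105, 56]), (319, [95, 51]), (320, [56, 59]), (321, [18, 69]), (322, [3, 81]), (323, [6, 86]), (324, [5, 93])]
179 [(307, [3, 88]), (308, [0, 83]), (309, [27, 65]), (310, [77, 60]), (311, [107, 55]), (312, [89, 57]), (313, [102, 55]), (314, [91, 56]), (315, [107, 57]), (316, [100, 56]), (317, [105, 56]), (318, [96, 53]), (319, [100, 51]), (320, [61, 59]), (321, [18, 70]), (322, [6, 83]), (323, [3, 87]), (324, [8, 91])]
182 [(307, [8, 95]), (308, [6, 82]), (309, [2
[... 792 characters left out ...]
]), (320, [2, 117]), (321, [9, 82]), (322, [3, 75]), (323, [9, 89]), (324, [10, 98])]
191 [(307, [3, 94]), (308, [3, 83]), (309, [31, 65]), (310, [62, 62]), (311, [18, 100]), (312, [8, 136]), (313, [5, 146]), (314, [4, 142]), (315, [2, 139]), (316, [9, 139]), (317, [4, 142]), (318, [4, 141]), (319, [5, 144]), (320, [4, 124]), (321, [9, 89]), (322, [7, 78]), (323, [6, 86]), (324, [6, 89])]
194 [(307, [6, 90]), (308, [9, 87]), (309, [34, 67]), (310, [50, 61]), (311, [8, 101]), (312, [6, 134]), (313, [4, 142]), (314, [2, 140]), (315, [4, 139]), (316, [7, 141]), (317, [2, 139]), (318, [4, 140]), (319, [5, 143]), (320, [6, 129]), (321, [5, 102]), (322, [12, 83]), (323, [12, 87]), (324, [11, 90])]
```

Emit:
jog_arm(
  targets=[
    {"travel":[0,-0.0012,0],"turn":[0,0,0]},
    {"travel":[0,-0.0012,0.005],"turn":[0,0,0]},
    {"travel":[0,-0.0012,0.012],"turn":[0,0,0]},
    {"travel":[0,-0.0012,0.018],"turn":[0,0,0]},
    {"travel":[0,-0.0012,0.024],"turn":[0,0,0]},
    {"travel":[0,-0.0012,0.03],"turn":[0,0,0]},
    {"travel":[0,-0.0012,0.034],"turn":[0,0,0]},
    {"travel":[0,-0.0012,0.034],"turn":[0,0,0]},
  ],
)

```text
time_s: 7.05
eef_pos: [543.2, 242.5, 229.2]
orientation: [-0.0, 0.553, 0.833, -0.0]
wrist_force: [0.5, -0.5, -2.2]
finger_gap: 13.4
finger_force: 30.0
```

Emit:
jog_arm(
  targets=[
    {"travel":[0,0,0.008],"turn":[0,0,0]},
    {"travel":[0,0,0.018],"turn":[0,0,0]},
    {"travel":[0,0,0.028],"turn":[0,0,0]},
    {"travel":[0,0,0.038],"turn":[0,0,0]},
    {"travel":[0,0,0.047],"turn":[0,0,0]},
    {"travel":[0,0,0.05],"turn":[0,0,0]},
    {"travel":[0,0,0.053],"turn":[0,0,0]},
    {"travel":[0,0,0.053],"turn":[0,0,0]},
  ],
)

```text
time_s: 7.85
eef_pos: [543.4, 242.6, 176.8]
orientation: [-0.0, 0.553, 0.833, -0.0]
wrist_force: [-0.1, 0.1, -2.1]
finger_gap: 13.9
finger_force: 30.0
```

Free so far, with no contact force. I'll lower it slowly until the collar touches.

Emit:
jog_arm(
  targets=[
    {"travel":[0,0,0.001],"turn":[0,0,0]},
    {"travel":[0,0,0.002],"turn":[0,0,0]},
    {"travel":[0,0,0.003],"turn":[0,0,0]},
    {"travel":[0,0,0.004],"turn":[0,0,0]},
    {"travel":[0,0,0.0045],"turn":[0,0,0]},
    {"travel":[0,0,0.0045],"turn":[0,0,0]},
    {"travel":[0,0,0.0045],"turn":[0,0,0]},
  ],
)

```text
time_s: 8.55
eef_pos: [543.4, 242.6, 172.5]
orientation: [0.0, 0.553, 0.833, 0.0]
wrist_force: [-0.3, -0.4, -1.5]
finger_gap: 13.6
finger_force: 30.0
```

Emit:
jog_arm(
  targets=[
    {"travel":[0,0,0.0005],"turn":[0,0,0]},
    {"travel":[0,0,0.001],"turn":[0,0,0]},
    {"travel":[0,0,0.0015],"turn":[0,0,0]},
    {"travel":[0,0,0.0015],"turn":[0,0,0]},
    {"travel":[0,0,0.0015],"turn":[0,0,0]},
  ],
)

```text
time_s: 9.05
eef_pos: [543.7, 242.7, 171.3]
orientation: [0.0, 0.553, 0.833, 0.0]
wrist_force: [-0.1, 0.6, 3.0]
finger_gap: 13.5
finger_force: 30.0
```

The force has reversed, so the collar is seated. Next I release and retract straight up.

Emit:
jog_arm(
  targets=[
    {"travel":[0,0,0],"turn":[0,0,0]},
    {"travel":[0,0,0],"turn":[0,0,0]},
    {"travel":[0,0,0],"turn":[0,0,0]},
    {"travel":[0,0,0],"turn":[0,0,0]},
    {"travel":[0,0,0],"turn":[0,0,0]},
    {"travel":[0,0,0],"turn":[0,0,0]},
    {"travel":[0,0,-0.01],"turn":[0,0,0]},
    {"travel":[0,0,-0.03],"turn":[0,0,0]},
    {"travel":[0,0,-0.06],"turn":[0,0,0]},
    {"travel":[0,0,-0.1],"turn":[0,0,0]},
    {"travel":[0,0,-0.13],"turn":[0,0,0]},
    {"travel":[0,0,-0.13],"turn":[0,0,0]},
    {"travel":[0,0,-0.13],"turn":[0,0,0]},
  ],
  grip=0.6,
)

```text
time_s: 10.35
eef_pos: [543.4, 242.6, 301.6]
orientation: [0.0, 0.553, 0.833, 0.0]
wrist_force: [0.4, -0.1, -0.9]
finger_gap: 55.9
finger_force: 0.0
```

```bash
python3 - <<'E'
from h import *
s=capture("side")[:,:,::-1];w=capture("wrist")[:,:,::-1]
a=cv2.resize(s[90:390,170:400],(460,600));b=cv2.resize(w[100:400,235:400],(330,600))
cv2.imwrite("pics/end.png",np.hstack([a,b]));st=state();print(st['eef_pos'],st['wrist_force'],st['finger_gap'],st['time_s'])
E
```

```text
[542.97988286 242.41587373 299.96279749] [-0.49950751 -0.47306024 -0.37199315] 55.896979209173374 10.45
```

View pics/end.png

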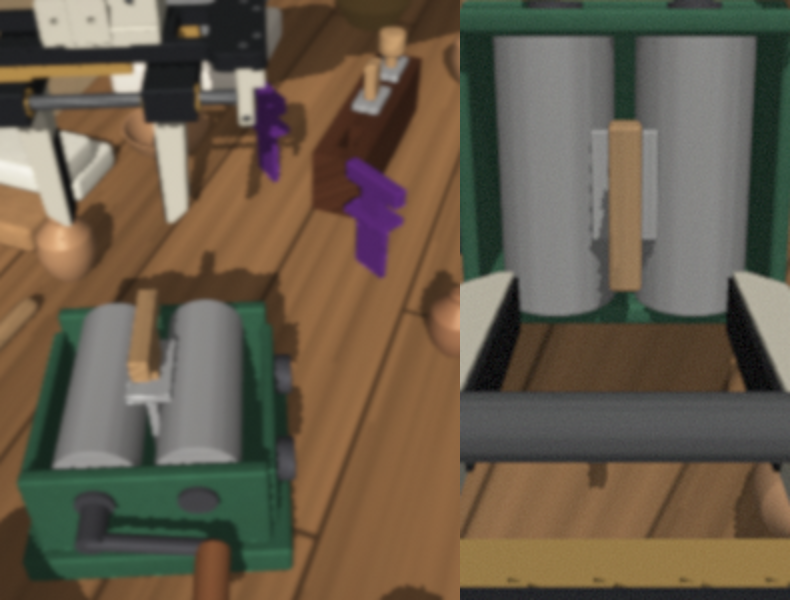

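The T gauge stands upright between the rollers with its collar on both: (150,370) in the left panel, (625,205) in the right. The tab and knob gauges are still in the holder, and the gripper is clear of everything.

```bash
python3 -c "
from rig import *
print(sign_off())"
```

```text
the job is handed in; nothing more can be done
None
```

I lowered the T-handled gauge between the mill's rollers until its collar seated, then released it and left it standing; the tab and knob gauges are still in the holder, and the job is handed in (no verdict was returned).

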